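# Close a clamshell board test jig, power it and start the test

### The job

A circuit board lies ready in the clamshell test jig, whose lid stands ajar. With the tips of the closed fingers (nothing needs gripping), push the lid down at its ribbed pad until the spring latch snaps over and holds it shut, then press the red power rocker over at its end with the white bar so that it stays on, and last press the green start button fully in and let it come back out. Do not switch the power on before the lid is latched or press start before the power is on, and leave the small tools round the jig where they lie.

Things in the scene. Friction and masses are not known exactly. Their poses are not given: they have to be found in the camera images.
- jig: Test jig, fixed: dark box 200 x 170 mm, grey deck 50 mm above the desk. Origin on the desk; x points from control strip (front) to lid hinge (rear), y left, z up. In this frame, mm: front face x = -105; hinge line x = 85, z = 70, along y; rocker at (-80, 45), start button (-80, -45), two lamps 7 mm high between them; latch x -68 to -47, y -10 to 10, top z = 96. Small tools lie at its sides.
- lid_press (a point): Middle of the top of the black ribbed pad (19 x 48 mm, long way along the hinge line) on the lid's front bar, 117.5 mm from the hinge line, 8.5 mm above the lid's middle plane. Turns with the lid: x points to the hinge line, y along it, z out of the lid's top. Lid shut: at (-32.5, 0, 78.5) mm in the jig's frame. The bar ends 12.5 mm in front of it; the latch begins 14 mm in front.
- lid (a joint): Lid angle, rad: 0 = shut on its stop, larger = open (0.55 to 0.9 at the start). Stiff hinge: the lid stays where it is left above 0.06. Below that a sprung board nest pushes it back up to about 0.045 unless latched; latched it rests at 0.01 to 0.02. Shutting takes about 2 N at the pad, rising to about 7 N over the last 8 mm; then a hard stop.
- latch (a joint): Spring latch in the middle of the lid's front (dark steel hook, red release tab), angle in rad: 0 = hook home, larger = pushed forward, off the lid. The lid's steel striker bar pushes it to about 0.2 on the way down, then it snaps back over the bar to below 0.08.
- power_on_end (a point): Middle of the white bar on the top face of the front (robot side) half of the red rocker, 11.5 mm in front of the rocker's hinge line. The rocker is 34 mm long along the jig's x and 26 mm wide. Off, this end stands up, about 62 mm above the desk; on, it is about 57 mm above the desk.
- power (a joint): Power rocker, rad: 0 = off, 0.4 = on. Over-centre: past 0.2 it goes on by itself and stays; about 4 N on the white bar, straight down, flips it.
- start_top (a point): Centre of the top face of the round green start button, 22 mm across, in a black housing; it is pressed straight down.
- start (a joint): Start button travel in m: 0 = out, 0.006 = fully in (then 5 N); it springs back when let go.
- driver: Precision screwdriver, black and green, 140 mm long, 12 mm thick, lying loose beside the jig; origin under its middle. Must not be disturbed.
- usb_stick: Black USB stick 50 x 17 x 8 mm with a bright plug, lying loose beside the jig; origin under its middle. Must not be disturbed.
- tweezers: Bright steel tweezers 123 mm long, 10 mm high, lying loose beside the jig; origin under their middle. Must not be disturbed.

How it is judged:
By the outcome, as a careful person would: the job done as asked, in the order asked, and still so for the second after the job is handed in, with the robot touching nothing.
It also fails if it takes over 42 s, if anything falls off the work surface, if the arm or the gripper's body presses on something with over 40 N, if the wrist force passes 120 N, or if a joint passes its speed limit or range.

### The arm

A 7-joint arm with a two-finger parallel gripper is mounted at the origin on a cart in front of the work surface, level with it; the furniture and walls round the work are solid. World frame = base frame: x ahead of the robot, y to its left, z up, the work surface at z = 0. Lengths are in m, angles in rad, forces in N, time in s.
With the tool pointing down it reaches from about 0.35 to 0.775 m from the base axis. Payload 3.1 kg.
Tool frame: the origin (TCP) lies midway between the tips of the shut fingers; the grasp point (between the pads) lies 19 mm behind it (env.grip_depth is the z of the grasp point in the tool frame, in m); z points along the fingers, y is the line along which they close (so a half turn about z gives the same grasp; the last joint's range is limited). The gripper opens to 85 mm and grips with 20 to 120 N. Pads are 22 mm wide; open, the fingers measure 114 mm over their backs; the gripper's body (76 mm by 85 mm) begins 54 mm behind the grasp point. The pads swing forward as they close: fully open they stand 13 mm farther back than shut.
Start: joints at [1.118, 0.311, 0.014, 1.512, -0.004, 1.319, -0.027], TCP at [0.22, -0.504, 0.231] pointing down, gripper open.
Joint ranges: [-2.7, 2.7], [-0.3, 1.91], [-1.27, 1.3], [0.12, 2.57], [-1.44, 4.58], [0.2, 2.03], [-3.05, 3.05]. Speed limits (rad/s): [2.79, 2.79, 3.14, 3.14, 3.14, 3.14, 3.14].

### API

Orientations are given as a unit quaternion [x, y, z, w].
In Python, from bench import env, capture, get_calibration gives the robot as it stands (env), with the cameras as plain functions.
- The arm moves only by the shell command python3 inch.py 'ROWS'. ROWS is 1 to 12 rows, parted by a bar, with the numbers parted by spaces; each row has 7 numbers: dx, dy, dz in normalised numbers (1 is 50 cm), then a rotation vector rx, ry, rz in fractions of the full range, 1 being 4 rad, then the opening from 0.0 (shut) to 1.0 (fully open); each row is the pose to reach, as a shift and turn from the pose commanded when the command began, along the tool's axes at that moment; what a row does not reach only later rows make up. A row lasts 1/10 s, in which the tool goes at most 0.05 m and 0.15 rad, less where a joint would pass 70% of its speed; a pose out of reach is approached as far as the arm can. The fingers move at their own pace and stop on an object; the grip force is fixed at half the most. Time passes only in rows, so rows that do not move let the fingers close. It prints the time, the measured TCP pose, the force, the opening and the grip force at its end. Input that does not fit is refused with a message, and nothing moves.
- env.read_state(): the state, without advancing time (a new reading comes with each control period).
- capture(name): name is "side" or "top" or "wrist"; returns the picture (420x560x3 uint8, red, green, blue); there is no depth.
- get_calibration(name): a dict with "intrinsics" (3x3 intrinsics, pixels), "view" (4x4, takes a point from world to camera coordinates); the wrist camera has in their place "T_tool_cam" (4x4, takes a point from camera to tool coordinates, whose origin is the TCP and whose axes are the flange's). Camera axes: x right, y up, looking along -z (the intrinsics and any distortion apply to the point x, -y, -z); pixel columns grow to the right and rows downward; lengths in m; the calibration is good to about 2 mm. A picture is of the moment at which its call begins: read the wrist's pose just before it. get_calibration takes no time and is no camera call.
- env.finish_job(): hands the job in; it is judged then, once.
The state is a dict: "t": time; "q": joint angles; "dq": joint speeds; "tau": joint torques, N m; "eef_pos": TCP position; "ee_rot": TCP orientation; "wrist_force": force on the tool from outside, world axes, zero at the start; "ft_torque": the same for the moment, N m; "grip_width": opening from 0.0 (shut) to 1.0 (fully open); "gripper_force": force on a finger pad.
Only numpy, scipy, OpenCV 4.12 (cv2) and the standard library are available. Lean on these libraries where they do the work, as an engineer would, in place of code of your own. Each camera call takes 0.05 s, during which the arm holds its last target. There are 200 camera calls.

## Working session

There is one attempt and no reset: what is moved stays moved. The work goes in short steps, Python scripts to look and compute and a shell command to move; the robot and the scene stay as the last step left them, time stands still between calls to the robot, and variables do not carry over. Pictures are saved under pics/ and viewed, at most 10 in all, crops included, and the job is handed in when it is done.

```bash
mkdir -p pics; ls; python3 - <<'E'
from bench import env, capture, get_calibration
import cv2
for n in("top","side"):
    cv2.imwrite(f"pics/{n}0.png",capture(n)[...,::-1]); c=get_calibration(n); print(n,c)
s=env.read_state();print(s)
E
```

```text
bench.py
inch.py
pics
top {'intrinsics': array([[403.91366538,   0.        , 270.88412651],
       [  0.        , 403.91366538, 214.51662269],
       [  0.        ,   0.        ,   1.        ]]), 'view': array([[-0.02105971, -0.99973981, -0.00876395,  0.02173998],
       [ 0.98349989, -0.02229141,  0.17953011, -0.5732507 ],
       [-0.17967876, -0.00483849,  0.98371344, -0.83740594],
       [ 0.        ,  0.        ,  0.        ,  1.        ]])}
side {'intrinsics': array([[482.68455112,   0.        , 275.15225361],
       [  0.        , 482.68455112, 217.5482198 ],
       [  0.        ,   0.        ,   1.        ]]), 'view': array([[-0.99791915,  0.0605377 ,  0.0221938 ,  0.55186453],
       [-0.01780279, -0.58952432,  0.80755442, -0.04249041],
       [ 0.06197127,  0.8054789 ,  0.58937534, -1.04865719],
       [ 0.        ,  0.        ,  0.        ,  1.        ]])}
{'t': 0.1, 'q': array([ 1.11828231,  0.31164266,  0.01399818,  1.5129518 , -0.00441976,
        1.31921726, -0.02722259]), 'dq': array([-0.00177619, -0.00233065,  0.00118877, -0.00394188, -0.00010579,
       -0.00077141,  0.00131722]), 'tau': array([ 9.86835839e-04, -3.80855119e+01,  1.46639091e-01, -2.31240463e+01,
        1.22390123e-02,  8.13988969e-03,  4.66533265e-06]), 'eef_pos': array([ 0.21938744, -0.50360259,  0.23030914]), 'ee_rot': array([ 9.78972996e-01,  2.03986952e-01, -2.58964193e-04, -1.06297292e-03]), 'wrist_force': array([ 0.51167197, -0.16324047,  0.26424418]), 'ft_torque': array([-0.01815167,  0.01515419, -0.02413466]), 'gripper_force': 0.0, 'grip_width': 1.0030992293475487}
```

```bash
python3 -c "
import cv2,numpy as np
a=cv2.imread('pics/top0.png');b=cv2.imread('pics/side0.png');print(a.shape)"
```

```text
(420, 560, 3)
```

View pics/top0.png

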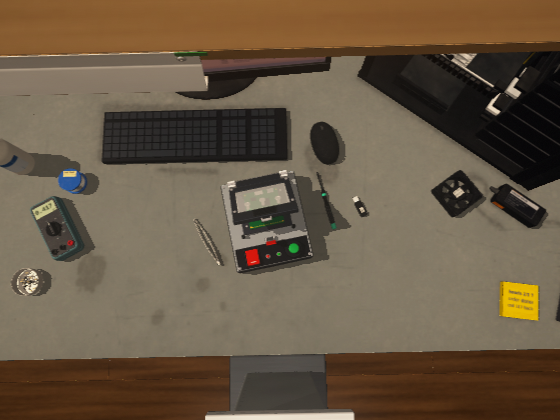

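View pics/side0.png

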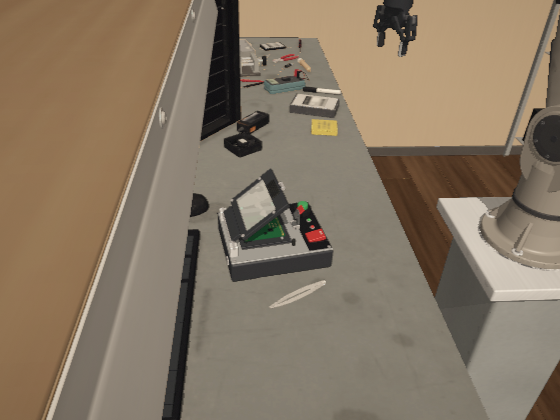

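The top view shows the jig centred near (267,222), its front toward the robot. The red rocker is at (252,257), the start button at (293,248) and the latch tab at (271,241). In the side view the rocker is at (316,237), the button at (303,206), and the lid stands open. I'll enlarge both for finer pixel positions.

```bash
python3 - <<'E'
import cv2,numpy as np
a=cv2.imread('pics/top0.png')[165:275,215:325];b=cv2.imread('pics/side0.png')[165:285,210:340]
f=lambda i,k:cv2.resize(i,None,fx=k,fy=k,interpolation=cv2.INTER_CUBIC)
cv2.imwrite('pics/topz.png',f(a,5));cv2.imwrite('pics/sidez.png',f(b,5)[:600])
E
```

```text
(no output)
```

View pics/topz.png

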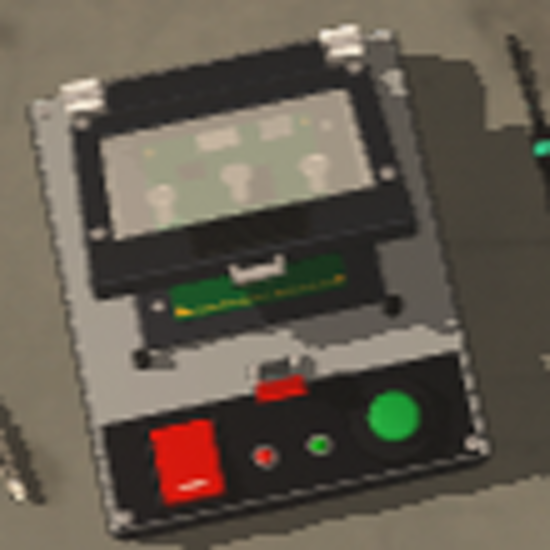

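View pics/sidez.png

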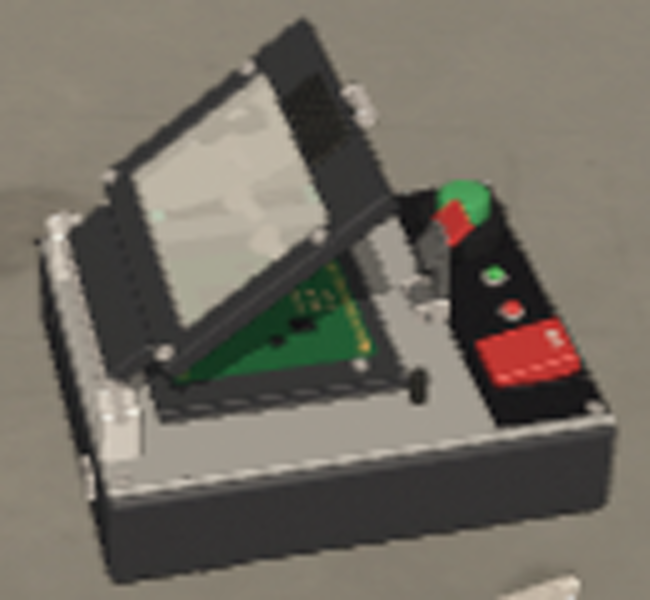

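The zooms give these positions, as zoom pixels (divide by 5 and add the crop offset):

| Feature | Top zoom | Side zoom |
|---|---|---|
| White bar | (193,487) | (556,338) |
| Button top | (393,415) | (465,202) |
| Pad | (250,232) | (313,118) |
| Front-left deck corner | (122,520) | (610,420) |

I'll triangulate these and fit the jig pose.

```bash
cat > h.py <<'E'
import numpy as np,cv2
from bench import env, capture, get_calibration
from scipy.optimize import least_squares
from scipy.spatial.transform import Rotation as R
C={n:get_calibration(n) for n in("top","side")}
def P(n):
    K,V=C[n]["intrinsics"],C[n]["view"]; return K@np.diag([1,-1,-1])@V[:3]
def proj(n,p):
    x=P(n)@np.r_[p,1]; return x[:2]/x[2]
def tri(a,b):
    X=cv2.triangulatePoints(P("top"),P("side"),np.array(a,float).reshape(2,1),np.array(b,float).reshape(2,1)).ravel(); return X[:3]/X[3]
def world(j,p): # j = x,y,yaw
    return R.from_euler('z',j[2]).apply(p)+[j[0],j[1],0]
def lidpt(a,x=-117.5,y=0,z=8.5): # relative to hinge
    c,s=np.cos(a),np.sin(a); return np.array([85+x*c+z*s,y,70-x*s+z*c])/1e3
E
python3 - <<'E'
from h import *
T=lambda u,v:np.array([(u+.5)/5-.5+215,(v+.5)/5-.5+165]); S=lambda u,v:np.array([(u+.5)/5-.5+210,(v+.5)/5-.5+165])
o={'bar':(T(193,487),S(556,338),(-91.5,45,62)),'btn':(T(393,415),S(465,202),(-80,-45,None)),'pad':(T(250,232),S(313,118),None),
'fl':(T(122,520),S(610,420),(-103,83,50))}
for k,(a,b,_) in o.items(): print(k,tri(a,b).round(4))
def f(p):
    r=[]
    for k,(a,b,l) in o.items():
        q=lidpt(p[3]) if k=='pad' else np.array([l[0],l[1],l[2] or p[4]*1e3])/1e3
        w=world(p,q); r+=[proj("top",w)-a,proj("side",w)-b]
    return np.concatenate(r)
s=least_squares(f,[.56,0,.2,.7,.06]); print(s.x.round(4)); print(s.fun.reshape(-1,4).round(1))
for n,l in(('pad',lidpt(s.x[3])),('padshut',lidpt(.0)),('bar',(-.0915,.045,.062)),('btn',(-.08,-.045,s.x[4]))): print(n,world(s.x,l).round(4))
E
```

```text
bar [0.4687 0.0491 0.0635]
btn [ 0.4962 -0.0364  0.0697]
pad [0.5632 0.0209 0.1488]
fl [0.4533 0.0815 0.0488]
[0.5677 0.0201 0.1748 0.6411 0.0684]
[[ 0.3 -0.  -1.   0.4]
 [ 0.6  0.6 -1.  -0.1]
 [ 0.8 -0.1 -0.3  0.3]
 [-1.6  2.5 -0.5  0.1]]
pad [0.5637 0.0194 0.1471]
padshut [0.5357 0.0144 0.0785]
bar [0.4698 0.0485 0.062 ]
btn [ 0.4968 -0.0381  0.0684]
```

```bash
cat >> h.py <<'E'
def delta(target,yaw=None):
    s=env.read_state(); r=R.from_quat(s["ee_rot"])
    d=r.inv().apply(np.array(target)-s["eef_pos"])
    g=R.from_euler('z',yaw)*R.from_euler('x',np.pi) if yaw is not None else r
    print("t",round(s["t"],2),"d",d.round(4),"rv",(r.inv()*g).as_rotvec().round(4),"F",s["wrist_force"].round(1))
E
python3 - <<'E'
from h import *
delta([.50,.01,.24],.178)
print(get_calibration("wrist"))
E
```

```text
t 0.1 d [ 0.4624 -0.3588 -0.0089] rv [-0.0022  0.0003  0.2329] F [ 0.5 -0.2  0.3]
{'intrinsics': array([[304.33064276,   0.        , 278.0979021 ],
       [  0.        , 304.33064276, 209.17841841],
       [  0.        ,   0.        ,   1.        ]]), 'T_tool_cam': array([[-5.90468821e-04,  9.57636227e-01,  2.87980047e-01,
         7.44130937e-02],
       [ 9.99999823e-01,  5.44278932e-04,  2.40459343e-04,
         6.00555297e-04],
       [ 7.35311052e-05,  2.87980138e-01, -9.57636379e-01,
        -1.43069297e-01],
       [ 0.00000000e+00,  0.00000000e+00,  0.00000000e+00,
         1.00000000e+00]])}
```

Careful with the scale: shifts go in shares of 50 cm and turns go in shares of 4 rad. That gives: 0.46 m / 0.5 = 0.92, -0.36 m / 0.5 = -0.72, 0.233 rad / 4 = 0.0583.

```bash
python3 inch.py '0.32 -0.24 -0.02 0 0 0.025 0 | 0.32 -0.24 -0.02 0 0 0.025 0 | 0.32 -0.24 -0.02 0 0 0.025 0 | 0.32 -0.24 -0.02 0 0 0.025 0 | 0.92 -0.72 -0.02 0 0 0.0583 0 | 0.92 -0.72 -0.02 0 0 0.0583 0 | 0.92 -0.72 -0.02 0 0 0.0583 0 | 0.92 -0.72 -0.02 0 0 0.0583 0 | 0.92 -0.72 -0.02 0 0 0.0583 0 | 0.92 -0.72 -0.02 0 0 0.0583 0 | 0.92 -0.72 -0.02 0 0 0.0583 0 | 0.92 -0.72 -0.02 0 0 0.0583 0'; python3 inch.py '0 0 0 0 0 0 0 | 0 0 0 0 0 0 0'
python3 - <<'E'
from h import *
delta([.50,.01,.24],.178)
s=env.read_state();cv2.imwrite("pics/w1.png",capture("wrist")[...,::-1])
np.savez("w1.npz",p=s["eef_pos"],r=s["ee_rot"]);print(s["eef_pos"])
E
```

```text
t: 1.3
eef_pos: [0.4981, 0.013, 0.241]
ee_rot: [0.996, 0.09, -0.0, -0.001]
wrist_force: [-0.1, -0.1, -1.3]
grip_width: -0.0
gripper_force: 0.0
t: 1.5
eef_pos: [0.4973, 0.0104, 0.2406]
ee_rot: [0.996, 0.09, -0.001, 0.0]
wrist_force: [0.3, -0.7, -0.1]
grip_width: -0.002
gripper_force: 0.0
t 1.5 d [0.0026 0.0008 0.0006] rv [-0.0001  0.0017  0.0026] F [ 0.3 -0.7 -0.1]
[0.49727938 0.01035371 0.2406165 ]
```

View pics/w1.png

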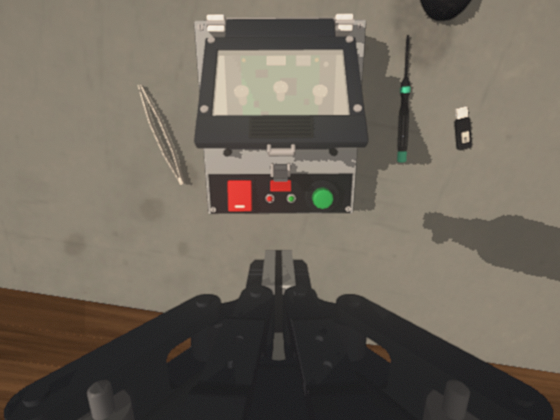

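The wrist view shows the white bar at (239.5,207), the button at (322,198), the pad centre at (281,127), and the jig square to the tool. I'll fit all three views together.

```bash
python3 - <<'E'
from h import *
w=np.load("w1.npz");Tt=np.eye(4);Tt[:3,:3]=R.from_quat(w["r"]).as_matrix();Tt[:3,3]=w["p"]
W=get_calibration("wrist");V=np.linalg.inv(Tt@W["T_tool_cam"]);PW=W["intrinsics"]@np.diag([1,-1,-1])@V[:3]
def pw(p): x=PW@np.r_[p,1]; return x[:2]/x[2]
T=lambda u,v:np.array([(u+.5)/5-.5+215,(v+.5)/5-.5+165]); S=lambda u,v:np.array([(u+.5)/5-.5+210,(v+.5)/5-.5+165])
o={'bar':(T(193,487),S(556,338),(239.5,207),(-91.5,45,None)),'btn':(T(393,415),S(465,202),(322,198),(-80,-45,None)),'pad':(T(250,232),S(313,118),(281,127),None)}
def f(p,Z=None):
    r=[]
    for k,(a,b,c,l) in o.items():
        q=lidpt(p[3]) if k=='pad' else np.array([l[0],l[1],1e3*p[4 if k=='btn' else 5]])/1e3
        x=world(p,q); r+=[proj("top",x)-a,proj("side",x)-b,pw(x)-c]
    return np.concatenate(r)
s=least_squares(f,[.56,0,.2,.7,.06,.06]); print(s.x.round(4)); print(s.fun.reshape(-1,6).round(1))
np.save("jig.npy",s.x)
for n,l in(('pad',lidpt(s.x[3])),('bar',(-.0915,.045,s.x[5])),('btn',(-.08,-.045,s.x[4]))): print(n,world(s.x,l).round(4))
for a in (s.x[3],.45,.3,.15,.06,0): print(a,lidpt(a).round(4))
# tip back 4 mm along jig from pad centre, 15 mm above
q=lidpt(s.x[3])+[.004,0,.02]; delta(world(s.x,q),s.x[2])
E
```

```text
[0.5677 0.0209 0.1813 0.6468 0.0679 0.0624]
[[ 0.2  0.1 -0.8  0.3 -0.3  0.4]
 [ 0.5  0.4 -1.1  0.2  0.   0.5]
 [ 0.4 -0.3 -0.5  0.3 -0.2  0.2]]
pad [0.5641 0.0202 0.1476]
bar [0.4696 0.0486 0.0624]
btn [ 0.4971 -0.0378  0.0679]
0.6468330821243893 [-0.0036  0.      0.1476]
0.45 [-0.0171  0.      0.1288]
0.3 [-0.0247  0.      0.1128]
0.15 [-0.0299  0.      0.096 ]
0.06 [-0.0318  0.      0.0855]
0 [-0.0325  0.      0.0785]
t 1.55 d [0.0721 0.0004 0.0729] rv [ 0.0008  0.0018 -0.0038] F [-0.4  0.  -0.1]
```

To row units: 0.144 m / 0.5 = 0.288, 0.073 m / 0.5 = 0.146.

```bash
python3 inch.py '0.144 0 0.02 0 0 0 0 | 0.144 0 0.1 0 0 0 0 | 0.144 0 0.146 0 0 0 0 | 0.144 0 0.166 0 0 0 0 | 0.144 0 0.186 0 0 0 0 | 0.13 0 0.204 0 0 0 0 | 0.1172 0 0.224 0 0 0 0 | 0.1096 0 0.24 0 0 0 0 | 0.102 0 0.256 0 0 0 0 | 0.0968 0 0.272 0 0 0 0 | 0.0916 0 0.288 0 0 0 0 | 0.0916 0 0.288 0 0 0 0'
python3 - <<'E'
from h import *
j=np.load("jig.npy");delta(world(j,lidpt(.15)+[.004,0,0]),j[2]);delta(world(j,lidpt(0)+[.004,0,0]),j[2])
E
```

```text
t: 2.75
eef_pos: [0.5413, 0.0175, 0.0959]
ee_rot: [0.996, 0.089, -0.001, -0.0]
wrist_force: [-0.0, -0.2, -0.1]
grip_width: -0.004
gripper_force: 0.0
t 2.75 d [ 0.0007  0.0014 -0.    ] rv [-0.0005  0.0029 -0.0034] F [-0.  -0.2 -0.1]
t 2.75 d [-0.0019  0.0015  0.0174] rv [-0.0005  0.0029 -0.0034] F [-0.  -0.2 -0.1]
```

To row units: 0.015 m / 0.5 = 0.03, 0.012 m / 0.5 = 0.024.

```bash
python3 inch.py '-0.001 0.002 0.008 0 0 0 0 | -0.002 0.002 0.016 0 0 0 0 | -0.003 0.002 0.024 0 0 0 0 | -0.004 0.002 0.03 0 0 0 0 | -0.004 0.002 0.03 0 0 0 0'
python3 - <<'E'
from h import *
j=np.load("jig.npy");delta(world(j,lidpt(0)+[.004,0,0]),j[2])
cv2.imwrite("pics/s2.png",cv2.resize(capture("side")[155:285,210:340,::-1],None,fx=4,fy=4))
E
```

```text
t: 3.25
eef_pos: [0.5412, 0.0164, 0.0823]
ee_rot: [0.996, 0.089, 0.0, -0.0]
wrist_force: [0.4, 0.1, 0.4]
grip_width: -0.0
gripper_force: 0.4
t 3.25 d [-0.0016  0.0004  0.0038] rv [ 0.     -0.0006 -0.0033] F [0.4 0.1 0.4]
```

View pics/s2.png

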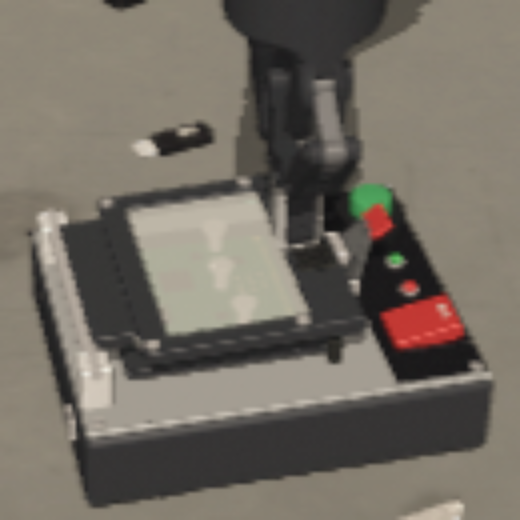

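The lid is nearly shut under the tips, and the latch is still in front of the bar. I'll press down the last few millimetres in small steps.

To row units: 0.004 m / 0.5 = 0.008, 0.002 m / 0.5 = 0.004.

```bash
python3 inch.py '0 0 0.004 0 0 0 0 | 0 0 0.008 0 0 0 0 | 0 0 0.008 0 0 0 0';python3 inch.py '0 0 0.003 0 0 0 0 | 0 0 0.006 0 0 0 0 | 0 0 0.006 0 0 0 0'
```

```text
t: 3.6
eef_pos: [0.5409, 0.0164, 0.0786]
ee_rot: [0.996, 0.089, -0.0, 0.0]
wrist_force: [-0.9, -0.4, 5.4]
grip_width: 0.006
gripper_force: 2.8
t: 3.9
eef_pos: [0.5409, 0.0164, 0.0783]
ee_rot: [0.996, 0.089, 0.0, 0.001]
wrist_force: [-6.9, -0.7, 19.4]
grip_width: 0.0
gripper_force: 10.0
```

The push is now at the hard stop (19 N). I'll lift off and check the latch.

To row units: -0.12 m / 0.5 = -0.24, -0.1 m / 0.5 = -0.2.

```bash
python3 inch.py '0 0 -0.02 0 0 0 0 | 0 0 -0.1 0 0 0 0 | -0.04 0 -0.2 0 0 0 0 | -0.08 0 -0.24 0 0 0 0 | -0.08 0 -0.24 0 0 0 0 | -0.08 0 -0.24 0 0 0 0'
python3 - <<'E'
from h import *
a=cv2.resize(capture("side")[155:285,210:340,::-1],(400,400),interpolation=cv2.INTER_CUBIC)
b=cv2.resize(capture("wrist")[20:220,180:380,::-1],(400,400),interpolation=cv2.INTER_CUBIC)
cv2.imwrite("pics/s3.png",np.hstack([a,b]))
j=np.load("jig.npy")
delta(world(j,[-.094,.045,j[5]]),j[2]);delta(world(j,[-.080,-.045,j[4]]),j[2])
for x in (.0,.015,.045): print(x,proj("side",world(j,lidpt(x))))
E
```

```text
t: 4.5
eef_pos: [0.5017, 0.0089, 0.1951]
ee_rot: [0.996, 0.089, 0.0, 0.0]
wrist_force: [-0.3, -0.1, -0.9]
grip_width: 0.003
gripper_force: 0.0
t 4.6 d [-0.0261 -0.0445  0.1313] rv [-0.0006  0.0025 -0.0036] F [ 0.5 -0.5  0.5]
t 4.6 d [-0.0118  0.0455  0.1258] rv [-0.0006  0.0025 -0.0036] F [ 0.5 -0.5  0.5]
0.0 [285.19300169 216.27915867]
0.015 [285.1549897  215.56835006]
0.045 [285.03986398 214.14987195]
```

View pics/s3.png

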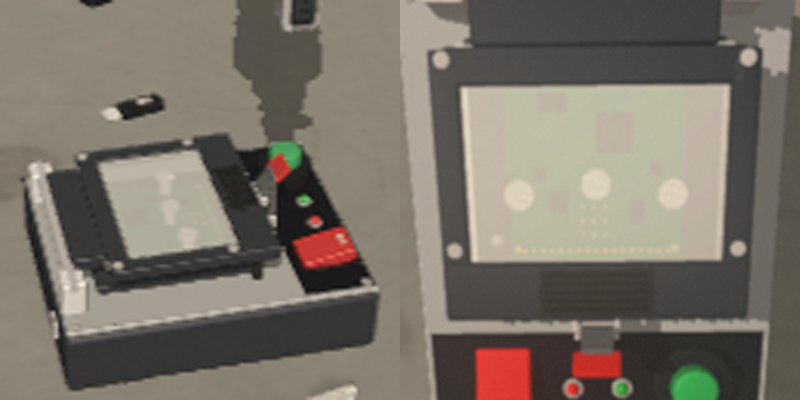

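The hook seems to overlie the striker, whose ends show on both sides of it at (577,325) and (617,325). I'll confirm it closer up from the staging pose over the rocker.

To row units: 0.1 m / 0.5 = 0.2, 0.06 m / 0.5 = 0.12, -0.003 rad / 4 = -0.0008.

```bash
python3 inch.py '-0.052 -0.089 0.06 0 0 -0.0008 0 | -0.052 -0.089 0.12 0 0 -0.0008 0 | -0.052 -0.089 0.2 0 0 -0.0008 0 | -0.052 -0.089 0.2 0 0 -0.0008 0 | -0.052 -0.089 0.2 0 0 -0.0008 0'
python3 - <<'E'
from h import *
j=np.load("jig.npy");s=env.read_state()
w=capture("wrist")[...,::-1];b=capture("side")[190:250,265:345,::-1]
Tt=np.eye(4);Tt[:3,:3]=R.from_quat(s["ee_rot"]).as_matrix();Tt[:3,3]=s["eef_pos"]
W=get_calibration("wrist");V=np.linalg.inv(Tt@W["T_tool_cam"]);PW=W["intrinsics"]@np.diag([1,-1,-1])@V[:3]
x=PW@np.r_[world(j,[-.055,0,.085]),1];u,v=(x[:2]/x[2]).astype(int);print(u,v)
u0=max(u-50,0);v0=max(v-50,0);c=w[v0:v0+100,u0:u0+100];print(c.shape)
cv2.imwrite("pics/s4.png",np.hstack([cv2.resize(c,(400,400),interpolation=cv2.INTER_CUBIC),cv2.resize(b,(400,400),interpolation=cv2.INTER_CUBIC)]))
delta(world(j,[-.094,.045,j[5]]),j[2])
E
```

```text
t: 5.1
eef_pos: [0.4675, 0.0484, 0.0943]
ee_rot: [0.996, 0.09, -0.002, -0.0]
wrist_force: [0.5, -0.4, 0.4]
grip_width: 0.002
gripper_force: 0.0
365 190
(100, 100, 3)
t 5.2 d [-0.0028 -0.0002  0.0342] rv [-0.0001 -0.0027 -0.0011] F [0.2 0.2 0.5]
```

View pics/s4.png

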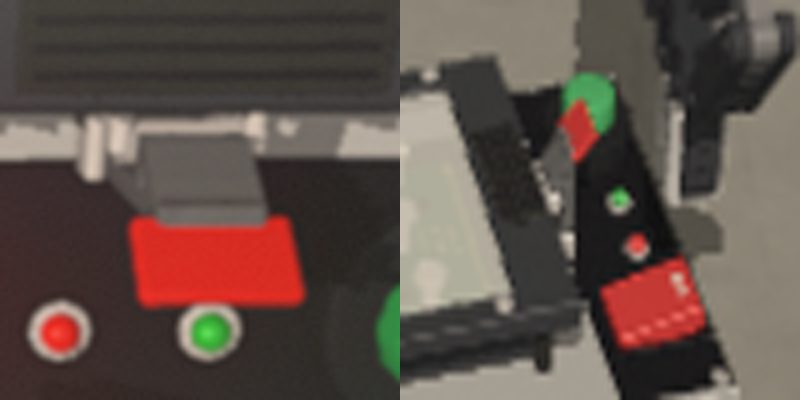

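The dark hook covers the striker's middle, with the prongs visible beside it, so the lid is latched. Next is the rocker.

To row units: 0.039 m / 0.5 = 0.078, 0.037 m / 0.5 = 0.074.

```bash
python3 inch.py '-0.005 0 0.03 0 0 0 0 | -0.005 0 0.05 0 0 0 0 | -0.005 0 0.06 0 0 0 0 | -0.005 0 0.068 0 0 0 0 | -0.005 0 0.074 0 0 0 0 | -0.005 0 0.078 0 0 0 0 | -0.005 0 0.078 0 0 0 0'
```

```text
t: 5.9
eef_pos: [0.4652, 0.0477, 0.0578]
ee_rot: [0.996, 0.09, -0.001, 0.001]
wrist_force: [-5.5, -1.2, 12.0]
grip_width: 0.001
gripper_force: 6.5
```

To row units: 0.09 m / 0.5 = 0.18, -0.06 m / 0.5 = -0.12.

```bash
python3 inch.py '0 0 -0.04 0 0 0 0 | 0 0 -0.12 0 0 0 0 | 0 0.08 -0.12 0 0 0 0 | 0.02 0.18 -0.12 0 0 0 0 | 0.028 0.18 -0.12 0 0 0 0 | 0.028 0.18 -0.12 0 0 0 0'
python3 - <<'E'
from h import *
j=np.load("jig.npy")
b=capture("side")[190:260,275:345,::-1];w=capture("wrist")[...,::-1]
cv2.imwrite("pics/s5.png",np.hstack([cv2.resize(b,(400,400),interpolation=cv2.INTER_CUBIC),cv2.resize(w[100:260,150:310],(400,400),interpolation=cv2.INTER_CUBIC)]))
delta(world(j,[-.080,-.045,j[4]]),j[2])
print(proj("side",world(j,[-.0915,.045,.0624])),proj("side",world(j,[-.092,.045,.057])))
E
```

```text
t: 6.5
eef_pos: [0.4966, -0.0397, 0.1164]
ee_rot: [0.996, 0.088, 0.001, 0.0]
wrist_force: [0.7, 0.3, -0.9]
grip_width: 0.001
gripper_force: 0.0
t 6.6 d [0.0016 0.0014 0.0484] rv [-0.0011  0.0001  0.0009] F [ 0.  -0.  -0.1]
[319.9613357  232.44837261] [319.99214955 234.58804781]
```

View pics/s5.png

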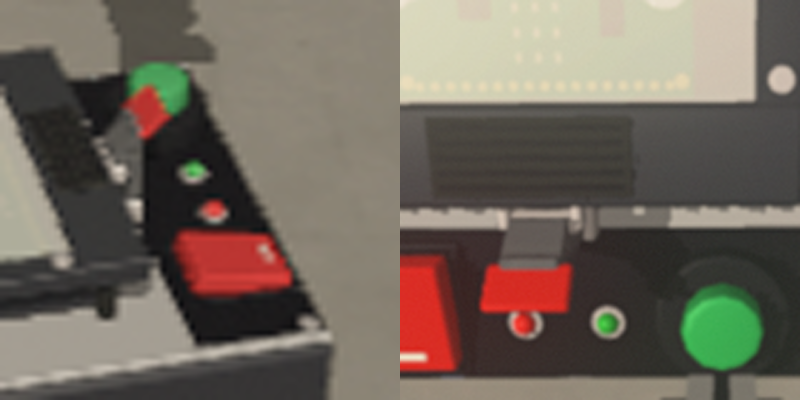

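The white bar moved down about 1.5 px in the side view and the rocker's tilt has reversed, so the power is on. The tips are over the start button, and I'll press it now.

```bash
python3 inch.py '0.0032 0.002 0.04 0 0 0 0 | 0.0032 0.002 0.076 0 0 0 0 | 0.0032 0.002 0.092 0 0 0 0 | 0.0032 0.002 0.1 0 0 0 0 | 0.0032 0.002 0.106 0 0 0 0 | 0.0032 0.002 0.11 0 0 0 0 | 0.0032 0.002 0.11 0 0 0 0'; python3 inch.py '0 0 0.002 0 0 0 0 | 0 0 0.004 0 0 0 0 | 0 0 0.004 0 0 0 0'
```

```text
t: 7.3
eef_pos: [0.4959, -0.0368, 0.0661]
ee_rot: [0.996, 0.091, -0.001, 0.0]
wrist_force: [-13.8, 1.7, 32.2]
grip_width: -0.004
gripper_force: 16.1
t: 7.6
eef_pos: [0.496, -0.0368, 0.0659]
ee_rot: [0.996, 0.091, -0.001, 0.001]
wrist_force: [-17.7, 2.2, 43.6]
grip_width: -0.0
gripper_force: 21.8
```

The tips hit a hard stop at z = 0.066. Backing off in small steps, the spring force will show whether the full travel was used.

To row units: -0.002 m / 0.5 = -0.004.

```bash
for i in 1 2 3 4; do python3 inch.py '0 0 -0.004 0 0 0 0 | 0 0 -0.004 0 0 0 0' | egrep 'eef_pos|wrist'; done; python3 inch.py '0 0 -0.004 0 0 0 0 | 0 0 -0.004 0 0 0 0' | egrep 'eef_pos|wrist'
```

```text
eef_pos: [0.4959, -0.0368, 0.0661]
wrist_force: [-12.9, 0.8, 31.4]
eef_pos: [0.496, -0.0368, 0.0664]
wrist_force: [-9.5, 1.0, 20.1]
eef_pos: [0.4971, -0.0372, 0.0669]
wrist_force: [-2.9, 0.7, 4.5]
eef_pos: [0.4977, -0.0377, 0.0681]
wrist_force: [-0.7, 2.4, 3.7]
eef_pos: [0.4981, -0.0385, 0.0697]
wrist_force: [-0.3, 0.9, 3.6]
```

At z = 0.0697 the spring still pushes back with 3.6 N, so the button's top sits higher (about 0.072) and the 0.066 stop was full travel. Now I'll retreat and take a last look.

To row units: -0.004 m / 0.5 = -0.008, -0.002 m / 0.5 = -0.004.

```bash
python3 inch.py '0 0 -0.004 0 0 0 0 | 0 0 -0.008 0 0 0 0' | egrep 'eef_pos|wrist'; python3 inch.py '0 0 -0.06 0 0 0 0 | 0 0 -0.14 0 0 0 0 | -0.06 0 -0.22 0 0 0 0 | -0.12 0.06 -0.28 0 0 0 0 | -0.12 0.06 -0.28 0 0 0 0 | -0.12 0.06 -0.28 0 0 0 0'
python3 - <<'E'
from h import *
a=capture("side");w=capture("wrist")
b=a[185:285,240:340,::-1]
cv2.imwrite("pics/s6.png",np.hstack([cv2.resize(b,(400,400),interpolation=cv2.INTER_CUBIC),cv2.resize(w[60:260,130:330,::-1],(400,400),interpolation=cv2.INTER_CUBIC)]))
g=lambda i:np.argwhere((i[195:215,295:312,1].astype(int)-i[195:215,295:312,0]>50))
o=cv2.imread("pics/side0.png")[...,::-1]
for i in(o,a): k=g(i);print(len(k),k.mean(0),k.min(0))
E
```

```text
eef_pos: [0.4976, -0.0393, 0.0732]
wrist_force: [0.1, 0.2, 0.6]
t: 9.4
eef_pos: [0.4435, -0.0811, 0.2138]
ee_rot: [0.996, 0.088, 0.001, 0.001]
wrist_force: [-0.2, 0.6, -0.5]
grip_width: -0.002
gripper_force: 0.0
51 [9.1372549  8.33333333] [6 3]
51 [9.1372549  8.33333333] [6 3]
```

View pics/s6.png

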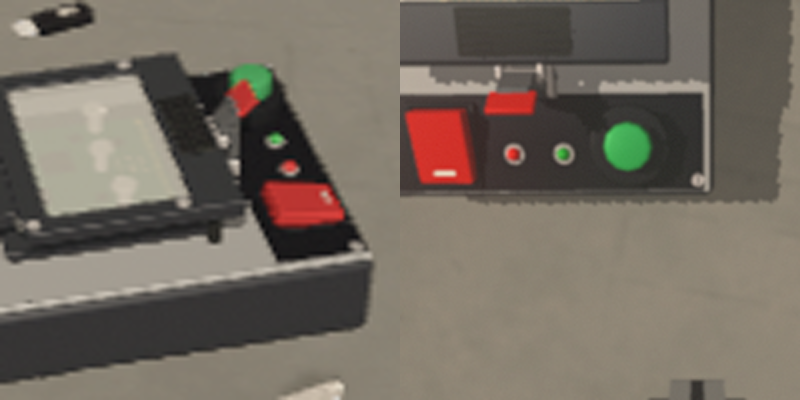

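The lid is still latched, the rocker's white-bar end is down, the button is back out (its green pixels match the first picture), and nothing is touching. I'll hand it in.

```bash
python3 -c "
from bench import env, capture, get_calibration
print(env.finish_job())"
```

```text
the job is handed in; nothing more can be done
None
```

I latched the lid, switched the power on, pressed start fully and let it spring back out, in that order, then handed the job in after about 9.5 s; the arm stayed clear of the small tools, and no verdict was printed.

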